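# Deburr a tube-rack panel in the angled clamp

## Robot

A 6-joint arm with a two-finger parallel gripper is mounted at the origin on the work surface. World frame = base frame: x ahead of the robot, y to its left, z up, the work surface at z = 0. Lengths are in m, angles in degrees, forces in N, time in s.
With the tool pointing down it reaches from about 0.3 to 0.875 m from the base axis. Payload 6.4 kg.
Tool frame: the origin (TCP) lies at the very end of the fingers, on their centre line; the grasp point (between the pads) lies ctrl.grip_depth behind it (ctrl.grip_depth is the distance from the TCP to the grasp point, in m); z points along the fingers, y is the direction in which the jaws open and shut (so a half turn about z gives the same grasp; the last joint's range is limited). The gripper opens to 88 mm and grips with 3 to 60 N. Pads are 18 mm wide; open, the fingers measure 123 mm over their backs; the gripper's body (75 mm by 187 mm) begins 45 mm behind the grasp point.
Start: joints at [61.92, 10.359, 92.074, -0, 77.567, -11.82], TCP at [0.161, 0.552, 0.239] pointing down, gripper open.
Joint ranges: [-171.53, 171.53], [-51.25, 118.39], [17.06, 147.69], [-65.23, 245.23], [0, 150.52], [-178.68, 178.68]. Speed limits (degrees/s): [147.25, 147.25, 172.46, 180, 180, 180].

## Interface

Orientations are given as [roll, pitch, yaw] about the fixed x, y, z axes, in that order (R = Rz(yaw) Ry(pitch) Rx(roll)).
In Python, from plant import sense, eyes, ctrl gives the robot as it stands.
- The arm moves only by the tool jog_arm, never from a script. Its argument "targets" is a list of rows, each a list of 6 numbers: the shift along the tool's x, y, z in cm, then the turn, a rotation vector about the tool's x, y, z in degrees. A call has exactly 5 rows; each row shifts and turns the commanded pose from where the row before left it, along the tool's axes as they then stand; what a row does not reach is not made up. A row lasts 1/8 s, in which the tool goes at most 62.5 mm and 10.7 degrees, less where a joint would pass 70% of its speed; a pose out of reach is approached as far as the arm can. A call is refused whole if a number of a shift passes 6.25 or a number of a turn 10.7, either way. A call with a gripper value outside its range is refused whole. "jaw" is the opening, from 0 (shut) to 1 (fully open), set as the call begins (left out, the last holds). The fingers move at their own pace and stop on an object; "grip_force" is the grip in N (left out, the last holds). Time passes only in rows, so rows that do not move let the fingers close, or fill a call up. It gives the time, the measured TCP pose, the force and the opening at its end, in the units of the state.
- sense(): the state, without advancing time (a new reading comes with each control period).
- eyes.capture(name): name is "scene" or "top" or "wrist"; returns (picture, depth): 384x512x3 uint8, red, green, blue; 384x512 float32, m along the optical axis (not along the pixel's ray), 0 where there is no reading.
- eyes.get_calibration(name): a dict with "fx", "fy", "cx", "cy" (pixels), "rvec" (rotation vector, rad) and "tvec" (3), from world to camera coordinates, as OpenCV has them. Camera axes: x right, y down, z forward; pixel columns grow to the right and rows downward; lengths in m; the calibration is good to about 2 mm. A picture is of the moment at which its call begins: read the wrist's pose just before it. get_calibration takes no time and is no camera call; for the wrist camera it gives the pose at the moment of the call.
- ctrl.finish_job(): hands the job in, once; it reports no verdict.
The state is a dict: "t": time; "q": joint angles; "joint_velocities": joint speeds; "joint_torque": joint torques, N m; "tool_pos": TCP position; "ee_rot": TCP orientation; "force": force on the tool from outside, world axes, zero at the start; "wrist_torque": the same for the moment, N m; "finger_gap": finger opening in m.
Only numpy, scipy, OpenCV 4.12 (cv2) and the standard library are available. Lean on these libraries where they do the work, as an engineer would, in place of code of your own. Each camera call takes 0.05 s, during which the arm holds its last target. There are 200 camera calls.

## Task

Lock the white rack panel in the angled clamp by turning the red knob clockwise until it clicks past its detent. Then take the blue-gripped block file from its tray and, with light pressure and the file flat on the panel's sloping orange edge, make three long strokes, the middle of the file passing from well short of the edge to well beyond it, pushing nose first away from you and up the slope across the edge, lifting the file clear for every return and never dragging it back over the edge. Finally set the file down flat in its tray, let go, and leave the jar, beaker and tube rack alone.

Things in the scene. Friction and masses are not known exactly. Their poses are not given: they have to be found in the camera images.
- knob (a joint): Angle of the clamp's red knob, rad: 0 as found (unlocked), growing as it is turned clockwise seen from above. A detent spring resists with some 0.1 N m up to 0.6 rad, then pulls the knob on to rest against its stop at 1.2 rad (the click); left short of 0.6 it springs back to 0.
- knob_grip (a point): Where to grip the red knob: on its vertical axis, 73 mm above the table, 7 mm below the top of the bar. The bar handle is 46 mm long, 14 mm thick and 32 mm high (from 48 to 80 mm above the table), lies along this point's x axis and is pinched across y; it turns with the knob. Below it is a flat disc 48 mm wide on a grey boss.
- clamp: Fixed grey clamp: base plate 150 x 280 x 18 mm, spanning x -65..85 mm, y -90..190 mm of its frame; origin on the table straight under the middle of the panel's edge, z up, x away from the robot. Knob axis at x = -20, y = +130 mm. Behind the panel (+x) its block is 60 mm high; the jaws end 38 mm or more below the panel's edge, so nothing stands near the edge.
- panel: White plastic panel, 10 mm thick, 80 wide, leaning 28 deg to the robot. Origin: centre of its orange top edge face (10 x 80 mm), 125 mm above the table. z = normal of that face (up, 28 deg towards the robot), y along the edge, x across it = forward stroke (away, 28 deg uphill). On rubber: pressed along -z it yields up to 12 mm at 0.7 N/mm (5 mm gives some 4 N). 25 N is too much.
- give (a joint): How far the rubber jaws have let the panel be dragged along its own x, m: positive forward, negative back, 0 at rest, limits +-10 mm, 0.35 N per mm. A pressed stroke forward drags it a few mm; -2.5 mm or beyond means that the file was dragged backwards.
- file_grip (a point): Centre of the file's blue grip, where to hold it, 32 mm above the flat working underside. File: dark steel plate 130 x 30 x 8 mm, 65 mm behind to 65 mm ahead (last 20 mm a narrower nose, yellow band behind it); grip on top 74 mm long, 24 mm wide (pinch across y), 8 to 53 mm above the underside. x = to the nose, z = up from the working face. About 250 g. Lies nose away from the robot.
- file_nose (a point): Middle of the nose end of the file's working underside, 65 mm ahead of the grip's centre and 32 mm below it.
- tray: Fixed grey plastic tray, 200 x 100 mm outside, walls 5 mm thick and only 8 mm high, floor 5 mm above the table. Origin: centre of its underside on the table; x along its length.
- jar: Bystander: white jar with black lid, 68 mm wide, 100 mm high; origin at the centre of its underside.
- beaker: Bystander: glass beaker, 68 mm wide, 85 mm high; origin at the centre of its underside.
- tuberack: Bystander: white test-tube rack with red-capped tubes, 60 x 120 mm, 110 mm high; origin at the centre of its underside.
Not all that is in view belongs to the job. There is more than one size of the tray; the job needs the middle-sized.

How it is judged (in metres and radians):
On the way, in this order (a step that is already met when the one before it is completed fails the run):
1. the red clamp knob has clicked past its detent (value of joint knob above 0.95 rad), for 0.2 s.
2. first stroke begins: the file lies flat on the edge, nose ahead, pressed and dragging the panel forward, its middle more than 10 mm short of the edge (contact force between file and panel above 0.8 N and angle between the z axis of file_grip and the z axis of panel, either way round below 0.14 rad and angle between the x axis of file_grip and the x axis of panel, either way round below 0.35 rad and x of file_grip in the frame of panel below -0.01 m and x of file_nose in the frame of panel above 0 m and value of joint give above 0.0012 m).
3. first stroke ends: the file's middle is more than 12 mm past the edge, still flat, pressing and dragging forward (contact force between file and panel above 0.8 N and angle between the z axis of file_grip and the z axis of panel, either way round below 0.14 rad and angle between the x axis of file_grip and the x axis of panel, either way round below 0.35 rad and value of joint give above 0.0012 m and x of file_grip in the frame of panel above 0.012 m).
4. after the first stroke the file is lifted at least 5 mm clear of the edge (z of file_grip in the frame of panel above 0.038 m and contact force between file and panel below 0.05 N), for 0.05 s.
5. second stroke begins: the file lies flat on the edge, nose ahead, pressed and dragging the panel forward, its middle more than 10 mm short of the edge (all of step 2).
6. second stroke ends: the file's middle is more than 12 mm past the edge, still flat, pressing and dragging forward (all of step 3).
7. after the second stroke the file is lifted at least 5 mm clear of the edge (all of step 4), for 0.05 s.
8. third stroke begins: the file lies flat on the edge, nose ahead, pressed and dragging the panel forward, its middle more than 10 mm short of the edge (all of step 5).
9. third stroke ends: the file's middle is more than 12 mm past the edge, still flat, pressing and dragging forward (all of step 6).
10. the file is set down on the tray's floor while still held, not dropped (x of file_grip in the frame of tray between -0.03 and 0.03 m and y of file_grip in the frame of tray between -0.03 and 0.03 m and z of file_grip in the frame of tray below 0.041 m and angle between file_grip's own z axis and vertical below 0.08 rad and contact force between the fingers and file above 0.5 N).
At the end, for the whole second after the job is handed in: The knob rests clicked past its detent (above 0.95 rad); the file lies released and still in its tray, flat (within 0.08 rad) on the floor, its centre within 30 mm of the tray's centre in length and width; the file does not touch the panel (value of joint knob above 0.95 rad and x of file_grip in the frame of tray between -0.03 and 0.03 m and y of file_grip in the frame of tray between -0.03 and 0.03 m and z of file_grip in the frame of tray below 0.041 m and angle between file_grip's own z axis and vertical below 0.08 rad and linear speed of file below 0.02 m/s and contact force between file and panel below 0.05 N and contact force between the fingers and file below 0.05 N).
It fails at once if the file is dragged backwards over the edge (the panel pulled back more than 2.5 mm) (value of joint give below -0.0025 m).
It fails at once if the panel is pressed harder than 25 N (contact force between anything else and panel above 25 N).
It fails at once if the jar is shifted more than 20 mm or tipped (distance of jar from where it was at the start of the episode above 0.02 m or angle between jar's own z axis and vertical above 0.3 rad).
It fails at once if the beaker is shifted more than 20 mm or tipped (distance of beaker from where it was at the start of the episode above 0.02 m or angle between beaker's own z axis and vertical above 0.3 rad).
It fails at once if the tuberack is shifted more than 20 mm or tipped (distance of tuberack from where it was at the start of the episode above 0.02 m or angle between tuberack's own z axis and vertical above 0.3 rad).
It also fails if it takes over 72 s, if anything falls off the work surface, if the arm or the gripper's body presses on something with over 40 N, if the wrist force passes 120 N, or if a joint passes its speed limit or range.

## Working session

There is one attempt and no reset: what is moved stays moved. The work goes in short steps, Python scripts to look and compute and a tool call to move; the robot and the scene stay as the last step left them, time stands still between calls to the robot, and variables do not carry over. Pictures are saved under pics/ and viewed, about 8 in all and at most 12, crops included, and the job is handed in when it is done.

Besides the shell and the picture viewer there is one more tool, called after "Emit:" as name([rows], argument=value, ...), one row to a line, values as JSON. jog_arm: Moves the arm, as the interface text tells. Its arguments: {"type":"object","properties":{"targets":{"type":"array"},"jaw":{"type":"number"},"grip_force":{"type":"number"}},"required":["targets"]}

```bash
mkdir -p pics; ls; cat > h.py <<'E'
import numpy as np,cv2
from plant import sense,eyes,ctrl
from scipy.spatial.transform import Rotation as R
def cam(n):
    c=eyes.get_calibration(n);K=np.array([[c['fx'],0,c['cx']],[0,c['fy'],c['cy']],[0,0,1]])
    Rm=cv2.Rodrigues(np.array(c['rvec'],float))[0];return K,Rm,np.array(c['tvec'],float).ravel()
def pts(d,C):
    K,Rm,t=C;v,u=np.mgrid[:d.shape[0],:d.shape[1]]
    P=np.stack([(u-K[0,2])/K[0,0]*d,(v-K[1,2])/K[1,1]*d,d],-1)
    return (P-t)@Rm
def ray(u,v,z,C):
    K,Rm,t=C;o=-Rm.T@t;d=Rm.T@np.array([(u-K[0,2])/K[0,0],(v-K[1,2])/K[1,1],1]);return o+d*(z-o[2])/d[2]
def snap(n):
    C=cam(n);im,d=eyes.capture(n);np.savez('%s.npz'%n,im=im,d=d,K=C[0],R=C[1],t=C[2]);return im,d,C
def load(n):
    f=np.load('%s.npz'%n);return f['im'],f['d'],(f['K'],f['R'],f['t'])
def save(p,im):cv2.imwrite('pics/'+p,im[...,::-1])
E
python3 - <<'E'
from h import *
s=sense();print(s);print(ctrl.grip_depth)
for n in('scene','top'):
    im,d,C=snap(n);save(n+'0.png',im);print(n,-C[1].T@C[2],C[1][2])
E
```

```text
pics
{'t': 0.0, 'q': array([ 6.19203557e+01,  1.04006255e+01,  9.21329696e+01, -8.17664817e-04,
        7.75648789e+01, -1.18185805e+01]), 'joint_velocities': array([ 0.00368795, -0.03614428,  0.03207943,  0.05712463, -0.06174476,
        0.09526637]), 'joint_torque': array([ 1.92394705e-04, -4.33868265e+01, -3.41848755e+01,  7.02765444e-02,
        3.87331937e-02, -9.17923103e-05]), 'tool_pos': array([0.1607232 , 0.55152252, 0.23781149]), 'ee_rot': array([-1.79903450e+02, -1.93875335e-02,  1.63739097e+02]), 'force': array([-0.36461408, -0.13121934,  0.42044539]), 'wrist_torque': array([ 0.04823218,  0.01194854, -0.0153764 ]), 'finger_gap': 0.08801448626673276}
0.0187
scene [ 1.10114145 -1.07021251  0.9657141 ] [-0.37506317  0.71528185 -0.58966049]
top [ 0.3677868  -0.02070304  1.21412313] [ 0.18439826 -0.01938164 -0.98266049]
```

View pics/top0.png

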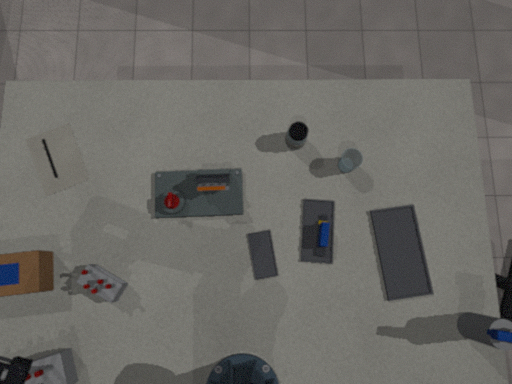

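View pics/scene0.png

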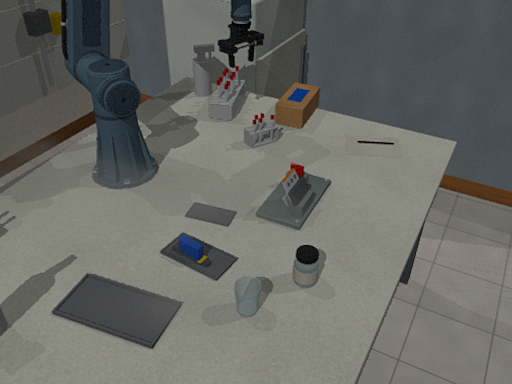

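The top view is x up and y left. Trays are at (262,255) small, (318,232) middle with the file, and (400,252) large. The blue things are the file grip (324,234), a bottle (500,332) and a box label (8,273). The red things are the knob (172,201) and the tube caps (95,285) and (35,375). I choose the file and tray at (318,232) and the knob at (172,201). Next I measure them and check the choice with a crop.

```bash
python3 - <<'E'
from h import *
im,d,C=load('top');P=pts(d,C)
hsv=cv2.cvtColor(im,cv2.COLOR_RGB2HSV)
def rep(n,m,box,zmin=0,zmax=1):
    u0,v0,u1,v1=box;mm=np.zeros(m.shape,bool);mm[v0:v1,u0:u1]=m[v0:v1,u0:u1]
    mm&=(P[...,2]>zmin)&(P[...,2]<zmax)
    q=P[mm];c,sz,a=cv2.minAreaRect((q[:,:2]*1000).astype(np.float32))
    print(n,len(q),'mean',q.mean(0).round(4),'z',np.percentile(q[:,2],[2,50,98]).round(4),'rect',np.round(c,1),np.round(sz,1),round(a,1))
H,S,V=hsv[...,0],hsv[...,1],hsv[...,2]
red=((H<6)|(H>174))&(S>150)&(V>60);org=(H>=6)&(H<20)&(S>150);blue=(H>105)&(H<130)&(S>150)&(V>60)
rep('knob',red,(155,185,190,215));rep('knobtop',red,(155,185,190,215),.072)
rep('edge',org,(190,175,235,200),.1)
rep('file',blue,(300,205,335,262));rep('filetop',blue,(300,205,335,262),.045)
dark=(V<110)
rep('tray',dark,(296,194,340,268),.002,.02)
rep('clamp',V<255,(140,150,250,230),.012,.03)
for n,u,v in(('jar',298,129),('beaker',350,160),('rack',97,283)):print(n,P[v,u])
print(P[300:310:5,240],P[150,60])
big=cv2.resize(im[160:275,140:345],None,fx=3.9,fy=3.9,interpolation=2);save('crop.png',big)
E
```

```text
knob 158 mean [0.5649 0.2104 0.0634] z [0.0472 0.0551 0.0833] rect [565.3 212.3] [42.3 42.6] 65.2
knobtop 62 mean [0.5656 0.2113 0.0795] z [0.0733 0.08   0.0839] rect [563.9 211.3] [41.6 12.4] 0.1
edge 84 mean [0.5904 0.0831 0.1256] z [0.1205 0.126  0.1292] rect [590.5  83.9] [ 8.7 76. ] 1.5
file 184 mean [ 0.4569 -0.254   0.0584] z [0.0507 0.0588 0.0631] rect [ 457.5 -254.8] [23.4 70.9] 81.3
filetop 183 mean [ 0.4571 -0.254   0.0585] z [0.0511 0.0588 0.0631] rect [ 457.5 -254.8] [23.4 70.9] 81.3
tray 1762 mean [ 0.474  -0.2408  0.0071] z [0.0024 0.0066 0.0157] rect [ 472.9 -242.8] [117.8 207.1] 86.4
clamp 2889 mean [0.5914 0.1326 0.0188] z [0.0139 0.0188 0.0238] rect [598.6 133.5] [150.7 278.7] 1.8
jar [ 0.77907802 -0.18034284  0.09821413]
beaker [ 0.70441213 -0.36191608  0.00607082]
rack [0.32186593 0.42053007 0.06357568]
[[0.26261766 0.00363902 0.00402012]
 [0.24787707 0.00370837 0.00484557]] [0.74728774 0.59205442 0.0012122 ]
```

View pics/crop.png

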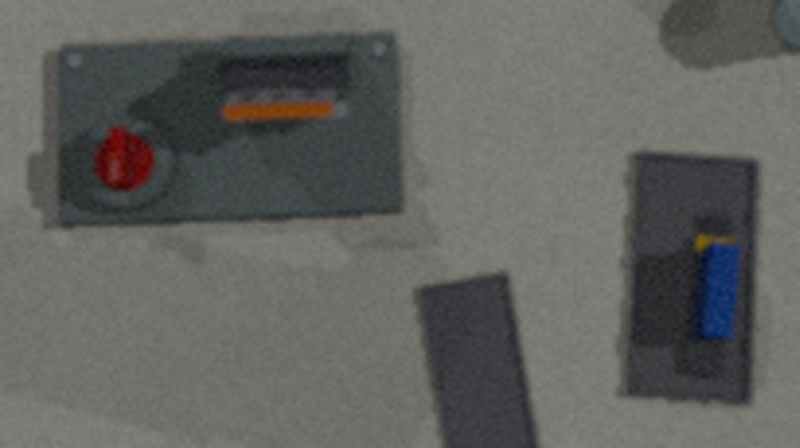

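The crop confirms the choice. The red bar knob at crop (125,160) and orange edge (280,110) are on the clamp, and the blue file with its yellow band at (718,290) lies in the middle tray. The sizes check: clamp 150x279, bar 42x12, edge 76x9, grip 71x23. The clamp rectangle gives an edge centre of (0.590, 0.083) and a knob at (0.566, 0.212), which agree with the direct measurements.

At the knob the gripper body would overlap the panel's end. So I grip the bar with the tool turned 22° clockwise beforehand, and closing the jaws carries the bar along.

Emit:
jog_arm([
  [-4.8,-2.1,0,0,0,0],
  [-4.8,-2.1,0,0,0,0],
  [-4.8,-2.1,0,0,0,0],
  [-4.8,-2.1,0,0,0,0],
  [-4.8,-2.1,0,0,0,0],
], jaw=0.7, grip_force=20)

```text
t: 0.72
tool_pos: [0.3629, 0.3827, 0.2384]
ee_rot: [-180.0, -0.0, 163.7]
force: [0.5, -0.3, -0.3]
finger_gap: 0.0615
```

Emit:
jog_arm([
  [-4.8,-2.1,0,0,0,0],
  [-4.8,-2.1,0,0,0,0],
  [-4.8,-2.1,1,0,0,0],
  [-4.8,-2.1,1.5,0,0,0],
  [-4.8,-2.1,1.5,0,0,4.7],
])

```text
t: 1.35
tool_pos: [0.564, 0.2147, 0.198]
ee_rot: [-180.0, -0.0, 158.9]
force: [0.5, 0.6, -0.1]
finger_gap: 0.0618
```

```bash
cat >> h.py <<'E'
def go(pos,rpy,q=True):
    "from the present pose: total shift in tool axes (cm), then turn (deg, tool axes)"
    s=sense();A=R.from_euler('xyz',s['ee_rot'],degrees=True);B=R.from_euler('xyz',rpy,degrees=True)
    print('at',s['t'],s['tool_pos'].round(4),s['ee_rot'].round(2),'F',s['force'].round(2),'gap',round(s['finger_gap'],4))
    print('shift cm',(A.inv().apply(np.array(pos)-s['tool_pos'])*100).round(2),'turn',np.rad2deg((A.inv()*B).as_rotvec()).round(2))
E
python3 - <<'E'
from h import *
im,d,C=snap('wrist');save('w1.png',im);P=pts(d,C)
hsv=cv2.cvtColor(im,cv2.COLOR_RGB2HSV);H,S,V=[hsv[...,i] for i in range(3)]
red=((H<6)|(H>174))&(S>150)&(V>50)&(P[...,2]>.072)&(P[...,2]<.09)
q=P[red];print(len(q),cv2.minAreaRect((q[:,:2]*1000).astype(np.float32)),np.median(q[:,2]) if len(q) else '')
o=(H>=6)&(H<20)&(S>150)&(P[...,2]>.1)&(P[...,2]<.15);q=P[o]
if len(q):print('edge',len(q),q.mean(0),cv2.minAreaRect((q[:,:2]*1000).astype(np.float32)))
go([.5655,.2118,.056],[180,0,159])
E
```

```text
636 ((566.80517578125, 215.10232543945312), (44.37434387207031, 14.035590171813965), 1.7670363187789917) 0.08065258111111964
at 1.4 [0.5674 0.2099 0.1956] [-1.7984e+02  5.0000e-02  1.5848e+02] F [ 1.11 -5.44 -1.1 ] gap 0.062
shift cm [ 0.25  0.15 13.96] turn [-0.16  0.05 -0.52]
```

View pics/w1.png

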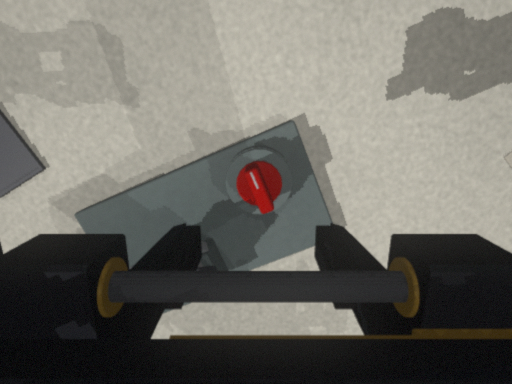

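The wrist view shows the red bar at (260,190), ahead of the fingers and roughly aligned, with the clamp plate below and the gripper clear of it. I descend and close.

Emit:
jog_arm([
  [-0.4,-0.2,2,0,0,0],
  [0,0,4,0,0,0],
  [0,0,4,0,0,0],
  [0,0,3,0,0,0],
  [0,0,1.3,0,0,0],
])

```text
t: 2.02
tool_pos: [0.5632, 0.2134, 0.0529]
ee_rot: [-179.9, -0.2, 159.2]
force: [0.3, -0.4, 1.2]
finger_gap: 0.0617
```

Emit:
jog_arm([
  [0,0,0,0,0,0],
  [0,0,0,0,0,0],
  [0,0,0,0,0,0],
  [0,0,0,0,0,0],
  [0,0,0,0,0,0],
], jaw=0)

```text
t: 2.65
tool_pos: [0.568, 0.2142, 0.057]
ee_rot: [179.7, 0.2, 159.0]
force: [6.3, 6.0, -3.7]
finger_gap: 0.0158
```

Emit:
jog_arm([
  [0,0,0,0,0,6],
  [0,0,0,0,0,9],
  [0,0,0,0,0,10],
  [0,0,0,0,0,10],
  [0,0,0,0,0,9],
])

```text
t: 3.28
tool_pos: [0.5685, 0.2129, 0.0569]
ee_rot: [179.7, 0.1, 114.7]
force: [5.7, 1.5, -1.5]
finger_gap: 0.0139
```

Emit:
jog_arm([
  [0,0,0,0,0,2],
  [0,0,0,0,0,0],
  [0,0,0,0,0,0],
  [0,0,0,0,0,0],
  [0,0,0,0,0,0],
])

```text
t: 3.9
tool_pos: [0.5685, 0.2129, 0.0569]
ee_rot: [179.7, 0.1, 113.0]
force: [5.3, 1.5, -1.8]
finger_gap: 0.0139
```

Emit:
jog_arm([
  [0,0,0,0,0,0],
  [0,0,0,0,0,0],
  [0,0,0,0,0,0],
  [0,0,-2,0,0,0],
  [0,0,-4,0,0,0],
], jaw=0.7)

```text
t: 4.53
tool_pos: [0.5647, 0.2125, 0.1157]
ee_rot: [-179.8, -0.0, 113.0]
force: [0.6, -0.0, 0.7]
finger_gap: 0.0608
```

Emit:
jog_arm([
  [0,0,-5,0,0,0],
  [0,0,-5,0,0,0],
  [0,0,-3,0,0,0],
  [0,0,0,0,0,0],
  [0,0,0,0,0,0],
])

```text
t: 5.15
tool_pos: [0.5654, 0.2126, 0.2452]
ee_rot: [-179.9, -0.0, 113.0]
force: [0.7, -0.1, -0.1]
finger_gap: 0.0615
```

```bash
python3 - <<'E'
from h import *
im,d,C=snap('wrist');P=pts(d,C)
hsv=cv2.cvtColor(im,cv2.COLOR_RGB2HSV);H,S,V=[hsv[...,i] for i in range(3)]
red=((H<6)|(H>174))&(S>150)&(V>50)&(P[...,2]>.072)&(P[...,2]<.09)
q=P[red];print(len(q),cv2.minAreaRect((q[:,:2]*1000).astype(np.float32)))
i=np.argmax(q[:,0]);j=np.argmin(q[:,0]);print(q[i],q[j])
go([.457,-.2545,.19],[180,0,173])
E
```

```text
456 ((566.4786987304688, 215.6648712158203), (13.178471565246582, 44.01487350463867), 23.402999877929688)
[0.5809044  0.19892311 0.07855586] [0.55300168 0.23076668 0.0787835 ]
at 5.2 [0.5651 0.2126 0.2444] [-1.7987e+02 -3.0000e-02  1.1304e+02] F [-0.17 -0.37 -0.89] gap 0.0619
shift cm [-38.75 -28.21   5.48] turn [ -0.11  -0.1  -59.96]
```

The bar moved from +1.8° to −66.6°, so the knob has turned 1.19 rad and clicked. Next is the file.

Emit:
jog_arm([
  [-3.9,-2.8,0,0,0,0],
  [-3.9,-2.8,0,0,0,0],
  [-3.9,-2.8,0,0,0,0],
  [-3.9,-2.8,0,0,0,0],
  [-3.9,-2.8,0,0,0,0],
], jaw=0.7)

```text
t: 5.82
tool_pos: [0.512, -0.0227, 0.2439]
ee_rot: [-179.9, -0.1, 113.0]
force: [0.4, 0.6, -0.5]
finger_gap: 0.0619
```

Emit:
jog_arm([
  [-3.9,-2.8,0,0,0,0],
  [-3.9,-2.8,0,0,0,0],
  [-3.9,-2.8,0,0,0,0],
  [-3.8,-2.8,0,0,0,0],
  [-3.7,-2.9,0,0,0,0],
])

```text
t: 6.45
tool_pos: [0.4576, -0.2543, 0.2439]
ee_rot: [-179.9, -0.2, 113.0]
force: [1.3, -0.4, -0.1]
finger_gap: 0.0621
```

Emit:
jog_arm([
  [0,0,1,0,0,-10],
  [0,0,1,0,0,-10],
  [0,0,1,0,0,-10],
  [0,0,1,0,0,-10],
  [0,0,1.5,0,0,-10],
])

```text
t: 7.08
tool_pos: [0.4582, -0.2529, 0.1889]
ee_rot: [179.9, -0.1, 163.4]
force: [0.3, -0.1, -0.2]
finger_gap: 0.0615
```

Emit:
jog_arm([
  [0,0,0,0,0,-10],
  [0,0,0,0,0,0],
  [0,0,0,0,0,0],
  [0,0,0,0,0,0],
  [0,0,0,0,0,0],
])

```text
t: 7.7
tool_pos: [0.4589, -0.2534, 0.1908]
ee_rot: [-180.0, 0.0, 173.0]
force: [0.1, -0.2, 0.2]
finger_gap: 0.0617
```

```bash
python3 - <<'E'
from h import *
im,d,C=snap('wrist');save('w2.png',im);P=pts(d,C)
hsv=cv2.cvtColor(im,cv2.COLOR_RGB2HSV);H,S,V=[hsv[...,i] for i in range(3)]
b=(H>105)&(H<130)&(S>150)&(V>40)
q=P[b&(P[...,2]>.05)&(P[...,2]<.07)];print(len(q),np.median(q[:,2]),cv2.minAreaRect((q[:,:2]*1000).astype(np.float32)))
im,d,C=snap('top');P=pts(d,C)
m=(cv2.cvtColor(im,cv2.COLOR_RGB2HSV)[...,2]<110)
m[:194]=0;m[268:]=0;m[:,:296]=0;m[:,340:]=0
go([.457,-.2545,.19],[180,0,173])
E
```

```text
1697 0.05893479018942079 ((459.20147705078125, -253.5106201171875), (23.285310745239258, 72.31967163085938), 82.24105072021484)
at 7.8 [ 0.459  -0.2534  0.1909] [-1.7999e+02  2.0000e-02  1.7301e+02] F [ 0.37 -0.31 -0.01] gap 0.0615
shift cm [ 0.18 -0.13  0.09] turn [-0.01  0.02  0.01]
```

View pics/w2.png

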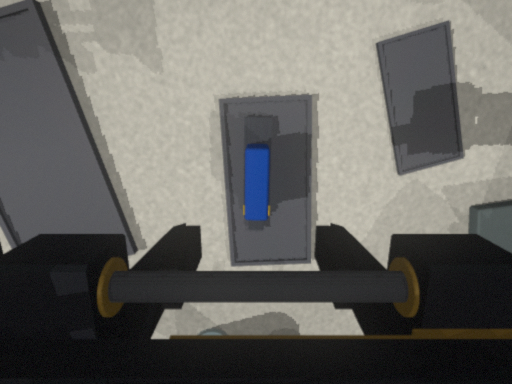

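The wrist view shows the blue grip at (257,183) in the middle tray, with the yellow band at (257,211) towards the nose, centred between the fingers and aligned. It measures (0.459, −0.2535) with a top height of 0.059, which fits. I descend and grip.

```bash
python3 - <<'E'
from h import *
C=load('wrist')[2]
c=[ray(u,v,.008,C)[:2] for u,v in((220,98),(312,94),(310,263),(232,265))]
print(np.round(c,4),np.mean(c,0),[np.linalg.norm(c[i]-c[i-1]).round(4) for i in range(4)])
E
```

```text
[[ 0.3714 -0.2825]
 [ 0.3794 -0.1841]
 [ 0.5793 -0.2015]
 [ 0.5701 -0.2986]] [ 0.47503505 -0.24167699] [np.float64(0.1994), np.float64(0.0988), np.float64(0.2007), np.float64(0.0975)]
```

Emit:
jog_arm([
  [0,0,3,0,0,0],
  [0,0,4.5,0,0,0],
  [0,0,4.5,0,0,0],
  [0,0,4,0,0,0],
  [0,0,1.2,0,0,0.5],
])

```text
t: 8.43
tool_pos: [0.4574, -0.2521, 0.0164]
ee_rot: [179.9, -0.2, 172.5]
force: [-0.4, 1.0, 0.2]
finger_gap: 0.062
```

Emit:
jog_arm([
  [0,0,0,0,0,0],
  [0,0,0,0,0,0],
  [0,0,0,0,0,0],
  [0,0,0,0,0,0],
  [0,0,0,0,0,0],
], jaw=0, grip_force=40)

```text
t: 9.05
tool_pos: [0.4596, -0.254, 0.0198]
ee_rot: [-179.9, 0.1, 172.5]
force: [-0.5, 0.4, 6.2]
finger_gap: 0.0233
```

Gripped, gap 23.3 mm. The tray centre is (0.475, −0.242), yaw about −5°, size 200x98, which matches. I lift, then work out the filing pose.

Emit:
jog_arm([
  [0,0,-1,0,0,0],
  [0,0,-4,0,0,0],
  [0,0,-5,0,0,0],
  [0,0,-5,0,0,0],
  [0,0,-5,0,0,0],
])

```text
t: 9.68
tool_pos: [0.4584, -0.2529, 0.2204]
ee_rot: [180.0, -0.0, 172.5]
force: [0.4, -0.9, -2.6]
finger_gap: 0.0233
```

Emit:
jog_arm([
  [0,0,-2,0,0,-4],
  [0,0,0,0,0,-5.3],
  [0,0,0,0,0,0],
  [0,0,0,0,0,0],
  [0,0,0,0,0,0],
])

```text
t: 10.3
tool_pos: [0.4586, -0.2532, 0.2382]
ee_rot: [180.0, -0.0, -178.2]
force: [0.4, -0.1, -2.0]
finger_gap: 0.0233
```

```bash
cat >> h.py <<'E'
O=np.array([.592,.084,.125]);M=(R.from_euler('z',1.8,degrees=True)*R.from_euler('y',-28,degrees=True)).as_matrix()
TR=R.from_matrix(np.stack([-M[:,0],M[:,1],-M[:,2]],1)).as_euler('xyz',degrees=True)
def tcp(s,h):return O+M[:,0]*s+M[:,2]*(.0148+h)
def where():
    s=sense();p=M.T@(s['tool_pos']-O);E=R.from_matrix(M).inv()*R.from_euler('xyz',s['ee_rot'],degrees=True)*R.from_euler('y',180,degrees=True)
    print('t',s['t'],'s mm',(p[0]*1e3).round(1),'y',(p[1]*1e3).round(1),'h',((p[2]-.0148)*1e3).round(1),'F panel',(M.T@s['force']).round(2),'tw',s['wrist_torque'].round(2),'gap',round(s['finger_gap'],4),'q',s['q'].round(0))
E
python3 - <<'E'
from h import *
print(TR,M.round(3))
go(tcp(-.035,.06),TR);where()
im,d,C=snap('wrist');save('w3.png',im)
E
```

```text
[-180.    28.  -178.2] [[ 0.883 -0.031 -0.469]
 [ 0.028  1.    -0.015]
 [ 0.469  0.     0.883]]
at 10.3 [ 0.4586 -0.2532  0.2382] [ 1.7996e+02 -5.0000e-02 -1.7821e+02] F [ 0.39 -0.11 -1.96] gap 0.0233
shift cm [-7.78 33.28  6.38] turn [  0.04 -28.05  -0.03]
t 10.3 s mm -73.9 y -332.8 h 152.7 F panel [-0.58 -0.12 -1.91] tw [-0.    0.05 -0.02] gap 0.0233 q [ -42.    4.   99.    0.   77. -134.]
```

View pics/w3.png

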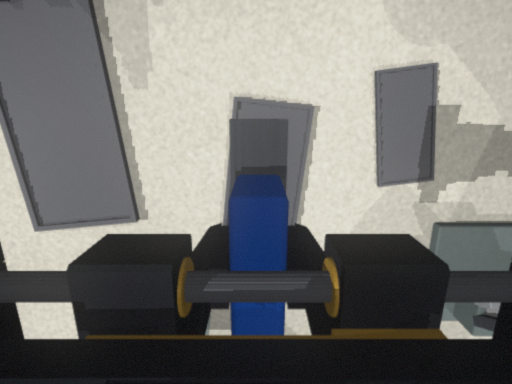

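The file hangs straight in the fingers, with the blue grip at (258,250). I move over the clamp at height and tilt there.

Emit:
jog_arm([
  [-0.8,5,0,0,0,0],
  [-0.8,5,0,0,0,0],
  [-0.8,5,0,0,0,0],
  [-0.8,5,0,0,0,0],
  [-0.8,5,0,0,0,0],
])

```text
t: 10.98
tool_pos: [0.4908, -0.0006, 0.2387]
ee_rot: [180.0, 0.0, -178.2]
force: [0.8, -0.2, -1.9]
finger_gap: 0.0239
```

Emit:
jog_arm([
  [-1.8,4.3,0,0,0,0],
  [-2,4,0,0,-8,0],
  [0,0,0,0,-10,0],
  [0,0,0,0,-10,0],
  [0,0,0,0,0,0],
])

```text
t: 11.6
tool_pos: [0.5222, 0.0826, 0.2356]
ee_rot: [179.9, 27.6, -178.2]
force: [-0.1, -1.3, -2.5]
finger_gap: 0.0236
```

Emit:
jog_arm([
  [0,0,0,0,0,0],
  [0,0,0,0,0,0],
  [0,0,0,0,0,0],
  [0,0,0,0,0,0],
  [0,0,0,0,0,0],
])

```text
t: 12.22
tool_pos: [0.5263, 0.0819, 0.2387]
ee_rot: [180.0, 28.0, -178.2]
force: [0.1, -0.7, -1.3]
finger_gap: 0.0234
```

```bash
python3 - <<'E'
from h import *
go(tcp(-.035,.02),TR);where()
E
```

```text
at 12.225 [0.5263 0.0819 0.2387] [ 180.     27.97 -178.17] F [ 0.13 -0.75 -1.32] gap 0.0234
shift cm [3.02 0.   9.64] turn [ 0.02 -0.03  0.03]
t 12.225 s mm -4.7 y -0.0 h 116.4 F panel [-0.53 -0.75 -1.22] tw [ 0.03  0.37 -0.01] gap 0.0234 q [  -6.  -13.  119.    5.   46. -101.]
```

Emit:
jog_arm([
  [1.5,0,2,0,0,0],
  [1.5,0,3,0,0,0],
  [0,0,3,0,0,0],
  [0,0,1.6,0,0,0],
  [0,0,0,0,0,0],
])

```text
t: 12.85
tool_pos: [0.5441, 0.0826, 0.1385]
ee_rot: [180.0, 27.8, -178.2]
force: [-0.4, 1.2, -1.0]
finger_gap: 0.0239
```

Emit:
jog_arm([
  [0,0,0,0,0,0],
  [0,0,0,0,0,0],
  [0,0,0,0,0,0],
  [0,0,0,0,0,0],
  [0,0,0,0,0,0],
])

```text
t: 13.48
tool_pos: [0.5448, 0.0825, 0.14]
ee_rot: [-180.0, 28.0, -178.2]
force: [1.0, 0.3, -2.5]
finger_gap: 0.0236
```

```bash
python3 - <<'E'
from h import *
where()
im,d,C=snap('scene');save('s1.png',cv2.resize(im[120:250,220:380],None,fx=4.5,fy=4.5,interpolation=2))
E
```

```text
t 13.475 s mm -34.7 y 0.0 h 20.7 F panel [-0.28  0.27 -2.66] tw [ 0.06  0.38 -0.  ] gap 0.0236 q [  -6.   -1.  122.    7.   32. -103.]
```

View pics/s1.png

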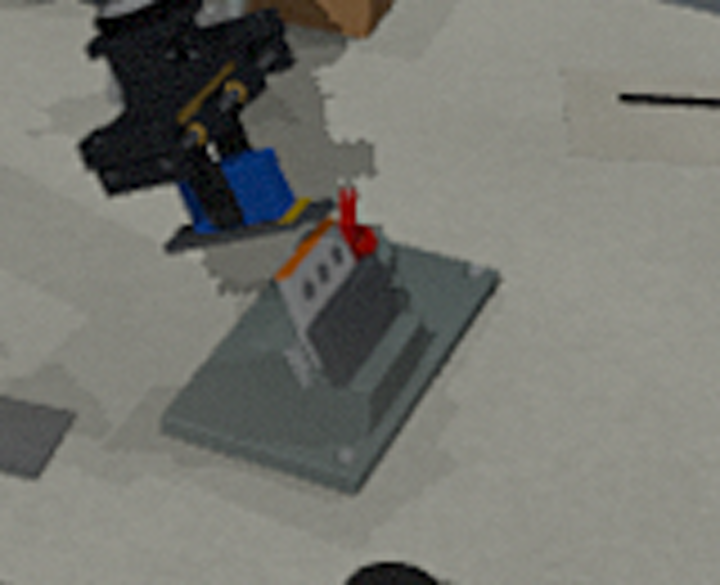

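The crop shows the file tilted parallel to the edge, with its nose at (325,208) just over the orange edge (305,250), clear and nose-first. Now I probe for contact gently.

Emit:
jog_arm([
  [0,0,0.7,0,0,0],
  [0,0,0.7,0,0,0],
  [0,0,0.4,0,0,0],
  [0,0,0.2,0,0,0],
  [0,0,0,0,0,0],
])

```text
t: 14.15
tool_pos: [0.5541, 0.0829, 0.122]
ee_rot: [180.0, 28.0, -178.2]
force: [0.1, -0.1, -2.0]
finger_gap: 0.0234
```

Emit:
jog_arm([
  [0,0,0.1,0,0,0],
  [0,0,0.1,0,0,0],
  [0,0,0.1,0,0,0],
  [0,0,0,0,0,0],
  [0,0,0,0,0,0],
])

```text
t: 14.78
tool_pos: [0.5556, 0.0829, 0.1197]
ee_rot: [-180.0, 28.0, -178.2]
force: [-1.1, 1.3, 0.3]
finger_gap: 0.0234
```

```bash
python3 - <<'E'
from h import *
where()
E
```

```text
t 14.775 s mm -34.6 y 0.1 h -2.4 F panel [-0.79  1.31  0.76] tw [0.01 0.29 0.05] gap 0.0234 q [  -6.    2.  121.    7.   29. -103.]
```

Contact: about 3 N at h = −2.4 mm, including the file's weight offset. I press 2 mm more and make the first stroke.

Emit:
jog_arm([
  [0,0,0.2,0,0,0],
  [-0.4,0,0,0,0,0],
  [-0.6,0,0,0,0,0],
  [-0.7,0,0,0,0,0],
  [-0.7,0,0,0,0,0],
])

```text
t: 15.4
tool_pos: [0.578, 0.0836, 0.1292]
ee_rot: [180.0, 28.0, -178.2]
force: [-3.3, -0.2, 0.8]
finger_gap: 0.0236
```

```bash
python3 - <<'E'
from h import *
where()
E
```

```text
t 15.4 s mm -10.4 y 0.1 h -4.5 F panel [-2.56 -0.13  2.27] tw [-0.05  0.7  -0.04] gap 0.0236 q [  -5.    4.  118.    7.   30. -102.]
```

Emit:
jog_arm([
  [-0.7,0,0,0,0,0],
  [-0.8,0,0,0,0,0],
  [-0.8,0,0,0,0,0],
  [-0.8,0,0,0,0,0],
  [-0.8,0,0,0,0,0],
])

```text
t: 16.02
tool_pos: [0.6125, 0.0847, 0.1476]
ee_rot: [180.0, 28.0, -178.2]
force: [-3.8, -0.0, -0.2]
finger_gap: 0.0236
```

```bash
python3 - <<'E'
from h import *
where()
E
```

```text
t 16.025 s mm 28.7 y 0.1 h -4.5 F panel [-3.47  0.1   1.66] tw [-0.01  0.85 -0.05] gap 0.0236 q [  -5.    7.  113.    6.   33. -100.]
```

Stroke 1 pressed with about 4 N and dragged forward about 2.3 N, ending 29 mm past the edge. I finish it with a lift, return raised, and make stroke 2.

Emit:
jog_arm([
  [-0.6,0,0,0,0,0],
  [-0.2,0,0,0,0,0],
  [-0.2,0,-1.5,0,0,0],
  [0,0,-2,0,0,0],
  [0,0,-0.5,0,0,0],
])

```text
t: 16.65
tool_pos: [0.6028, 0.0843, 0.1897]
ee_rot: [-180.0, 28.2, -178.1]
force: [0.7, -0.3, -1.9]
finger_gap: 0.0237
```

```bash
python3 - <<'E'
from h import *
where()
E
```

```text
t 16.65 s mm 39.9 y -0.0 h 37.3 F panel [-0.33 -0.34 -1.99] tw [-0.02  0.37 -0.04] gap 0.0237 q [  -5.    2.  112.    5.   38. -100.]
```

Emit:
jog_arm([
  [1.5,0,0,0,0,0],
  [2.5,0,0,0,0,0],
  [2.3,0,0,0,0,0],
  [1,0,0,0,0,0],
  [0,0,1,0,0,0],
])

```text
t: 17.27
tool_pos: [0.5422, 0.0824, 0.1441]
ee_rot: [-180.0, 28.0, -178.2]
force: [0.0, -0.2, -2.5]
finger_gap: 0.0235
```

Emit:
jog_arm([
  [0,0,1.2,0,0,0],
  [0,0,0.7,0,0,0],
  [0,0,0.4,0,0,0],
  [0,0,0.2,0,0,0],
  [0,0,0,0,0,0],
])

```text
t: 17.9
tool_pos: [0.5542, 0.0829, 0.1222]
ee_rot: [-180.0, 28.0, -178.2]
force: [-0.6, -0.6, -1.9]
finger_gap: 0.0237
```

```bash
python3 - <<'E'
from h import *
where()
E
```

```text
t 17.9 s mm -34.7 y 0.1 h 0.5 F panel [-1.44 -0.63 -1.42] tw [ 0.03  0.39 -0.03] gap 0.0237 q [  -6.    2.  121.    7.   29. -103.]
```

Emit:
jog_arm([
  [0,0,0.2,0,0,0],
  [-0.1,0,0.3,0,0,0],
  [-0.4,0,0,0,0,0],
  [-0.6,0,0,0,0,0],
  [-0.7,0,0,0,0,0],
])

```text
t: 18.52
tool_pos: [0.5725, 0.0835, 0.1263]
ee_rot: [180.0, 28.0, -178.2]
force: [-4.1, 0.7, 0.4]
finger_gap: 0.0236
```

Emit:
jog_arm([
  [-0.7,0,0,0,0,0],
  [-0.7,0,0,0,0,0],
  [-0.8,0,0,0,0,0],
  [-0.8,0,0,0,0,0],
  [-0.8,0,0,0,0,0],
])

```text
t: 19.15
tool_pos: [0.6064, 0.0845, 0.1443]
ee_rot: [-180.0, 28.0, -178.2]
force: [-4.5, -1.1, 0.6]
finger_gap: 0.0239
```

```bash
python3 - <<'E'
from h import *
where()
E
```

```text
t 19.15 s mm 21.8 y 0.0 h -4.5 F panel [-3.69 -1.    2.7 ] tw [-0.01  0.83 -0.02] gap 0.0239 q [  -5.    6.  113.    6.   33. -101.]
```

Emit:
jog_arm([
  [-0.8,0,0,0,0,0],
  [-0.6,0,0,0,0,0],
  [-0.2,0,0,0,0,0],
  [-0.2,0,-1.5,0,0,0],
  [0,0,-2,0,0,0],
])

```text
t: 19.77
tool_pos: [0.6052, 0.0844, 0.1843]
ee_rot: [-180.0, 28.0, -178.2]
force: [-0.1, 0.4, -2.2]
finger_gap: 0.0236
```

Emit:
jog_arm([
  [0,0,-0.5,0,0,0],
  [1.5,0,0,0,0,0],
  [2.5,0,0,0,0,0],
  [2.4,0,0,0,0,0],
  [1,0,0,0,0,0],
])

```text
t: 20.4
tool_pos: [0.5351, 0.0825, 0.1509]
ee_rot: [180.0, 27.8, -178.2]
force: [0.1, -0.0, -2.9]
finger_gap: 0.0236
```

Emit:
jog_arm([
  [0,0,1.5,0,0,0],
  [0,0,1.2,0,0,0],
  [0,0,0.5,0,0,0],
  [0,0,0.3,0,0,0],
  [0,0,0,0,0,0],
])

```text
t: 21.02
tool_pos: [0.5542, 0.0829, 0.1222]
ee_rot: [-180.0, 28.0, -178.2]
force: [0.2, -0.3, -1.8]
finger_gap: 0.0235
```

```bash
python3 - <<'E'
from h import *
where()
E
```

```text
t 21.025 s mm -34.7 y 0.0 h 0.4 F panel [-0.63 -0.3  -1.67] tw [0.01 0.37 0.02] gap 0.0235 q [  -6.    2.  121.    7.   29. -103.]
```

Stroke 2 behaved the same way. Third stroke.

Emit:
jog_arm([
  [0,0,0.2,0,0,0],
  [-0.1,0,0.3,0,0,0],
  [-0.4,0,0,0,0,0],
  [-0.6,0,0,0,0,0],
  [-0.7,0,0,0,0,0],
])

```text
t: 21.65
tool_pos: [0.5725, 0.0835, 0.1263]
ee_rot: [180.0, 28.0, -178.2]
force: [-3.7, -0.2, -0.1]
finger_gap: 0.0234
```

Emit:
jog_arm([
  [-0.7,0,0,0,0,0],
  [-0.7,0,0,0,0,0],
  [-0.8,0,0,0,0,0],
  [-0.8,0,0,0,0,0],
  [-0.8,0,0,0,0,0],
])

```text
t: 22.28
tool_pos: [0.6063, 0.0845, 0.1443]
ee_rot: [-180.0, 28.0, -178.2]
force: [-3.8, -0.2, 0.2]
finger_gap: 0.0239
```

Emit:
jog_arm([
  [-0.8,0,0,0,0,0],
  [-0.6,0,0,0,0,0],
  [-0.2,0,0,0,0,0],
  [-0.2,0,-1.5,0,0,0],
  [0,0,-2,0,0,0],
])

```text
t: 22.9
tool_pos: [0.6052, 0.0844, 0.1842]
ee_rot: [-180.0, 28.0, -178.2]
force: [0.0, 0.2, -2.3]
finger_gap: 0.0238
```

Emit:
jog_arm([
  [0,0,-4,0,0,0],
  [0,0,-4,0,0,0],
  [0,0,-2,0,9,0],
  [0,0,0,0,9,0],
  [0,0,0,0,10,0],
])

```text
t: 23.52
tool_pos: [0.5589, 0.083, 0.2748]
ee_rot: [-180.0, 0.0, -178.2]
force: [0.1, -0.4, -2.7]
finger_gap: 0.0237
```

Emit:
jog_arm([
  [0,0,0,0,0,3],
  [0,0,0,0,0,3.2],
  [0,0,0,0,0,0],
  [0,0,0,0,0,0],
  [0,0,0,0,0,0],
])

```text
t: 24.15
tool_pos: [0.5584, 0.083, 0.2722]
ee_rot: [180.0, 0.0, 175.7]
force: [-0.6, -0.3, -1.8]
finger_gap: 0.0238
```

```bash
python3 - <<'E'
from h import *
go([.475,-.242,.10],[180,0,175.6])
E
```

```text
at 24.15 [0.5584 0.083  0.2722] [1.8000e+02 5.0000e-02 1.7567e+02] F [-0.61 -0.31 -1.84] gap 0.0238
shift cm [  5.88 -33.03  17.21] turn [0.   0.05 0.07]
```

Emit:
jog_arm([
  [0.8,-4.5,0,0,0,0],
  [0.8,-4.7,0,0,0,0],
  [0.8,-4.7,0,0,0,0],
  [0.8,-4.7,0,0,0,0],
  [0.8,-4.7,0,0,0,0],
])

```text
t: 24.78
tool_pos: [0.5003, -0.1477, 0.2721]
ee_rot: [-180.0, 0.1, 175.7]
force: [0.1, 0.4, -2.8]
finger_gap: 0.0233
```

Emit:
jog_arm([
  [0.9,-4.7,0,0,0,0],
  [0.9,-4,3,0,0,0],
  [0,-1,5,0,0,0],
  [0,0,5,0,0,0],
  [0,0,4,0,0,0],
])

```text
t: 25.4
tool_pos: [0.4749, -0.2416, 0.1]
ee_rot: [180.0, -0.0, 175.6]
force: [0.3, 0.8, -1.9]
finger_gap: 0.0236
```

Emit:
jog_arm([
  [0,0,0,0,0,0],
  [0,0,0,0,0,0],
  [0,0,0,0,0,0],
  [0,0,0,0,0,0],
  [0,0,0,0,0,0],
])

```text
t: 26.02
tool_pos: [0.4759, -0.2419, 0.1026]
ee_rot: [-179.9, 0.1, 175.6]
force: [-1.6, 0.1, -2.2]
finger_gap: 0.024
```

```bash
python3 - <<'E'
from h import *
go([.475,-.242,.0198],[180,0,175.6])
im,d,C=snap('scene');save('s2.png',cv2.resize(im[190:310,130:270],None,fx=5,fy=5,interpolation=2))
E
```

```text
at 26.025 [ 0.4759 -0.2419  0.1026] [-1.7995e+02  7.0000e-02  1.7565e+02] F [-1.58  0.09 -2.23] gap 0.024
shift cm [ 0.1  -0.01  8.28] turn [-0.05  0.07  0.05]
```

View pics/s2.png

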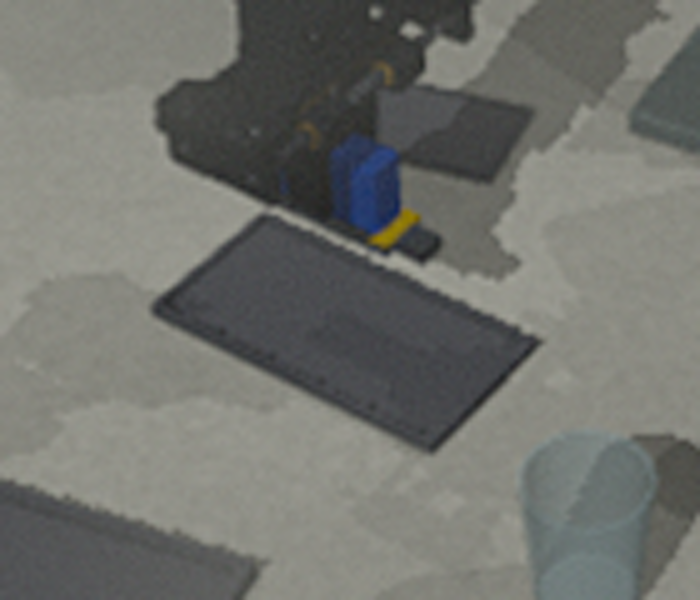

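The crop shows the file level, with its nose at (430,245) parallel to the tray (345,330), hanging above it and clear of the beaker. I lower it 8.0 cm, then feel for the floor.

Emit:
jog_arm([
  [0,0,3,0,0,0],
  [0,0,3,0,0,0],
  [0,0,1.3,0,0,0],
  [0,0,0.5,0,0,0],
  [0,0,0.2,0,0,0],
])

```text
t: 26.7
tool_pos: [0.476, -0.2421, 0.0223]
ee_rot: [-180.0, 0.0, 175.6]
force: [0.2, 0.8, -1.7]
finger_gap: 0.0235
```

Emit:
jog_arm([
  [0,0,0.2,0,0,0],
  [0,0,0,0,0,0],
  [0,0,0,0,0,0],
  [0,0,0,0,0,0],
  [0,0,0,0,0,0],
])

```text
t: 27.32
tool_pos: [0.4756, -0.2417, 0.0199]
ee_rot: [-180.0, 0.0, 175.6]
force: [0.7, -0.3, -1.7]
finger_gap: 0.0235
```

Emit:
jog_arm([
  [0,0,0.1,0,0,0],
  [0,0,0.1,0,0,0],
  [0,0,0,0,0,0],
  [0,0,0,0,0,0],
  [0,0,0,0,0,0],
])

```text
t: 27.95
tool_pos: [0.4756, -0.2417, 0.0198]
ee_rot: [-180.0, -0.0, 175.7]
force: [-7.7, 5.9, 19.5]
finger_gap: 0.0237
```

Contact with the floor is firm, about 20 N. I ease back 1 mm, release and rise.

Emit:
jog_arm([
  [0,0,-0.1,0,0,0],
  [0,0,0,0,0,0],
  [0,0,0,0,0,0],
  [0,0,0,0,0,0],
  [0,0,0,0,0,0],
])

```text
t: 28.58
tool_pos: [0.4756, -0.2417, 0.0198]
ee_rot: [-180.0, -0.0, 175.7]
force: [-4.2, 2.8, 10.2]
finger_gap: 0.024
```

Emit:
jog_arm([
  [0,0,0,0,0,0],
  [0,0,0,0,0,0],
  [0,0,0,0,0,0],
  [0,0,0,0,0,0],
  [0,0,0,0,0,0],
], jaw=0.6)

```text
t: 29.2
tool_pos: [0.4755, -0.2417, 0.0187]
ee_rot: [180.0, -0.0, 175.6]
force: [-0.3, 0.1, -0.4]
finger_gap: 0.053
```

Emit:
jog_arm([
  [0,0,-2,0,0,0],
  [0,0,-4,0,0,0],
  [0,0,-5,0,0,0],
  [0,0,-5,0,0,0],
  [0,0,-2,0,0,0],
])

```text
t: 29.82
tool_pos: [0.4768, -0.2426, 0.2024]
ee_rot: [-179.8, 0.3, 175.6]
force: [-0.0, -0.4, -0.1]
finger_gap: 0.0534
```

Emit:
jog_arm([
  [0,0,0,0,0,0],
  [0,0,0,0,0,0],
  [0,0,0,0,0,0],
  [0,0,0,0,0,0],
  [0,0,0,0,0,0],
])

```text
t: 30.45
tool_pos: [0.4753, -0.2415, 0.1982]
ee_rot: [180.0, -0.0, 175.6]
force: [0.0, -0.2, -0.5]
finger_gap: 0.0531
```

```bash
python3 - <<'E'
from h import *
def m(n,lo,hi,zl,zh):
    im,d,C=snap(n);P=pts(d,C);h=cv2.cvtColor(im,cv2.COLOR_RGB2HSV);H,S=h[...,0],h[...,1]
    k=(H>lo)&(H<hi) if lo>0 else (H<6)|(H>174)
    q=P[k&(S>150)&(h[...,2]>40)&(P[...,2]>zl)&(P[...,2]<zh)&(P[...,0]>.35)]
    print(n,len(q),np.percentile(q[:,2],[5,50,95]).round(4),cv2.minAreaRect((q[:,:2]*1000).astype(np.float32)));return im
im=m('wrist',105,130,.05,.07);save('w4.png',im);m('top',0,0,.072,.09)
go([.475,-.242,.0198],[180,0,175.6])
E
```

```text
wrist 1646 [0.0573 0.0589 0.0601] ((475.6486511230469, -240.7552032470703), (23.258955001831055, 72.98155975341797), 84.99893951416016)
top 65 [0.0754 0.0805 0.0841] ((566.567138671875, 211.40750122070312), (15.813865661621094, 42.312705993652344), 23.763811111450195)
at 30.55 [ 0.4754 -0.2416  0.1985] [ 1.7999e+02 -2.0000e-02  1.7563e+02] F [-0.74 -0.68 -0.38] gap 0.0531
shift cm [ 0.04 -0.04 17.87] turn [ 0.01 -0.02  0.03]
```

View pics/w4.png

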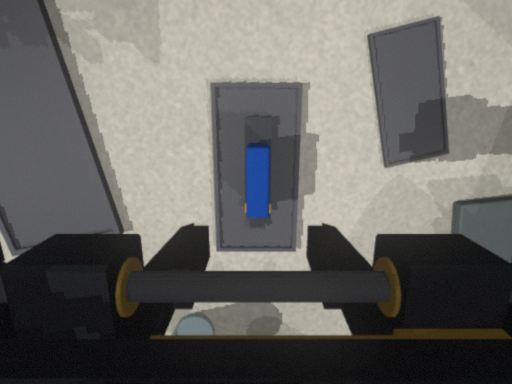

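The file lies flat in the middle of the tray, with its grip at (258,180) and top height 0.059 as at the start. The knob still sits at −66°. Handing in.

```bash
python3 -c "
from plant import ctrl
print(ctrl.finish_job())"
```

```text
the job is handed in; nothing more can be done
None
```

The job is done and handed in at about 30.6 s of the 72 s allowed. No verdict was reported, so what follows is from my own checks.

- **Knob:** I turned it clockwise about 68° (1.19 rad) and it clicked. In the last top picture it was still resting at about −66°.
- **Strokes:** I made three strokes of about 7 cm, nose first, from about 35 mm short of the edge to about 37 mm past it. Pressure was roughly 4 N, and the tool stayed at the panel's 28° slope throughout. The forward drag was roughly 2.3–2.5 N. The file was lifted about 35–40 mm clear for each return, with no sign of backward drag.
- **File:** It was set down while still held, then released. It lies flat at (0.476, −0.241), within about 2 mm of the tray centre I measured at (0.475, −0.242).
- **Bystanders:** The arm stayed away from the jar, beaker and tube rack, but I did not re-measure their positions at the end.

**Disagreements:**
- **Wrist camera:** It placed the knob about 3 mm further in y than the top camera did, which was within what the grip allows.
- **Set-down force:** It briefly reached about 20 N on the tray floor, below the 40 N limit, and was eased before release.
- **Panel drag:** I could not read the panel's drag directly; I inferred it from the wrist force.

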